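# Draw out a gauge arm to its setting rider and hold it

### The job

Get the telescoping gauge arm ready for a reading: lift the keeper link up off its two pins and set it down in the shallow tray, then press the lock button on the gauge all the way down. Then draw the arm out by its upright grip post until its pointer stands level with the rider on the scale, and finish while holding it there - the arm springs back if let go. Do not drop the keeper, and leave the ring gauge, the micrometer, the tin and everything else on the desk where they are.

Things in the scene. Friction and masses are not known exactly. Their poses are not given: they have to be found in the camera images.
- gauge: fixed gauge stand: base plate 100 (its x) x 360 x 12 mm, y -120 to 240; on it a metal housing 44 mm wide, top 85 mm above the desk, y -115 to 60. Origin at desk level. +y: the way the arm draws out. On the line x = 0: lock button (y -88), two 8 mm pins (y -30 fixed, y -5 on the arm, in a slot; tops 99 mm above the desk), grip post (y 105). Scale strip on the plate at x -33
- telescope (a joint): how far the arm is drawn out, m: 0 = fully in, where it starts; end stop 0.130. Held at 0 (a few mm of play) while the keeper is on the pins or the lock button is up. A spring draws it back in with 4 to 5 N, so it must be held
- grip_post (a point): point 112 mm above the desk on the grip post at the arm's outer end: an upright black square post 18 x 18 mm (sides along the gauge's x and y), from 78 to 132 mm above the desk, 45 mm beyond the housing's end while the arm is in; moves with the arm. Below it the arm's 34 x 24 mm head
- pointer (a point): tip of the thin pointer blade (3 mm along the gauge's y), 50 mm above the desk, that sticks out from the arm's head towards the gauge's -x, over the scale. It moves with the arm, always at the same gauge y as the grip post
- lock_button (a joint): how far the lock button is pressed, m: 0 = up (locked), 0.008 = fully down (released; from about 0.004 on). It is stiff, about 2.5 N, and stays down when pressed
- button_top (a point): centre of the lock button's flat top: black round button, 24 mm across, standing 16 mm above the housing (101 mm above the desk) when up, 8 mm when down
- rider_mark (a point): top centre of the rider, a fixed small steel saddle, 28 (gauge x) x 10 (gauge y) x 18 mm tall, on the scale strip, with a thin dark line across its top and a small thumbscrew; the pointer passes 14 mm above it. It stands 60 to 110 mm along the gauge's +y from the pointer's start
- keeper: keeper link, loose, 0.06 to 0.11 kg: oblong steel frame 29 (its x) x 54 (its y) x 8 mm with a 15 x 40 mm opening, hung over the two pins, lying on the housing top; an arched handle (bail) stands over it. Origin at the centre of its underside; axes as the gauge's at the start. Raised 14 mm it is clear of the pins
- keeper_bail (a point): centre of the keeper's bail bar, 36 mm above the keeper's underside: bar 10 mm thick (keeper's x), 53 mm long (keeper's y), 12 mm high, with 22 mm of free height below it
- tray: shallow open tray, fixed, 120 mm (its x) by 100 mm (its y), 16 mm high, walls and floor 4 mm; origin at the centre of its underside, at desk level
- ring_gauge: loose steel setting ring, 39 mm across, 14 high; bystander
- micrometer: loose micrometer lying flat, 119 mm long; bystander
- tin: loose flat round tin, 48 mm across, 19 high, on the robot's side of the desk; bystander
Mind the look-alikes: they are no part of the job. What is shaped like the keeper but blue or turquoise is not meant.

How it is judged:
On the way, in this order (a step that is already met when the one before it is completed fails the run):
1. the keeper lies in the tray, released (x of keeper in the frame of tray between -0.05 and 0.05 m and y of keeper in the frame of tray between -0.042 and 0.042 m and z of keeper in the frame of tray below 0.03 m and contact force between the fingers and keeper below 0.1 N and linear speed of keeper below 0.05 m/s), for 0.2 s.
2. the lock button is pressed down, the arm still in (value of joint lock_button above 0.005 m and value of joint telescope below 0.015 m), for 0.1 s.
At the end, for the whole second after the job is handed in: The pointer stands within 4 mm of the rider's line along the scale, at rest, with the arm held by the robot's fingers (more than 1.5 N); the lock button is down by more than 5 mm; the keeper lies inside the tray, not touched by the fingers (y of pointer in the frame of rider_mark between -0.004 and 0.004 m and velocity of joint telescope between -0.01 and 0.01 m/s and value of joint telescope above 0.05 m and value of joint lock_button above 0.005 m and contact force between the fingers and telescope above 1.5 N and x of keeper in the frame of tray between -0.05 and 0.05 m and y of keeper in the frame of tray between -0.042 and 0.042 m and z of keeper in the frame of tray below 0.03 m and contact force between the fingers and keeper below 0.1 N); the arm keeps its last pose, push and grip.
It fails at once if the keeper is dropped (falls freely from more than about 40 mm) (contact force between the fingers and keeper below 0.05 N and linear speed of keeper above 0.9 m/s).
It fails at once if the ring gauge is disturbed (moved more than 20 mm) (distance of ring_gauge from where it was at the start of the episode above 0.02 m).
It fails at once if the micrometer is disturbed (moved more than 20 mm) (distance of micrometer from where it was at the start of the episode above 0.02 m).
It fails at once if the tin is disturbed (moved more than 20 mm) (distance of tin from where it was at the start of the episode above 0.02 m).
It also fails if it takes over 54 s, if anything falls off the work surface, if the arm or the gripper's body presses on something with over 40 N, if the wrist force passes 120 N, or if a joint passes its speed limit or range.

### The arm

A 6-joint arm with a two-finger parallel gripper is mounted at the origin on a cart in front of the work surface, level with it; the furniture and walls round the work are solid. World frame = base frame: x ahead of the robot, y to its left, z up, the work surface at z = 0. Lengths are in m, angles in rad, forces in N, time in s.
With the tool pointing down it reaches from about 0.3 to 0.875 m from the base axis. Payload 6.4 kg.
Tool frame: the origin (TCP) lies midway between the tips of the shut fingers; the grasp point (between the pads) lies 19 mm behind it (ctrl.tcp_to_grasp is the distance from the TCP to the grasp point, in m); z points along the fingers, y is the direction in which the jaws open and shut (so a half turn about z gives the same grasp; the last joint's range is limited). The gripper opens to 85 mm and grips with 20 to 120 N. Pads are 22 mm wide; open, the fingers measure 114 mm over their backs; the gripper's body (76 mm by 85 mm) begins 54 mm behind the grasp point. The pads swing forward as they close: fully open they stand 13 mm farther back than shut.
Start: joints at [1.028, 0.181, 1.607, -0, 1.354, -0.206], TCP at [0.19, 0.543, 0.231] pointing down, gripper open.
Joint ranges: [-2.99, 2.99], [-0.89, 2.07], [0.3, 2.58], [-1.14, 4.28], [0, 2.63], [-3.12, 3.12]. Speed limits (rad/s): [2.57, 2.57, 3.01, 3.14, 3.14, 3.14].

### API

Orientations are given as a unit quaternion [w, x, y, z].
In Python, from bench import monitor, imaging, order, spotter, ctrl gives the robot as it stands.
- The arm moves only by the shell command python3 -m pendant 'ROWS'. ROWS is JSON, a list that holds one entry, the list of rows, each a list of 5 numbers: the shift along the world's x, y, z in mm, then the turn about the world's z in degrees, then the finger opening in mm, from 0 to 85.4. A call has 1 to 8 rows; each row shifts and turns the commanded pose from where the row before left it; what a row does not reach is not made up. A row lasts 1/8 s, in which the tool goes at most 62.5 mm and 10.7 degrees, less where a joint would pass 70% of its speed; a pose out of reach is approached as far as the arm can. A call with a gripper value outside its range is refused whole. The fingers move at their own pace and stop on an object; the grip force is fixed at half the most. Time passes only in rows, so rows that do not move let the fingers close. It gives the time, the measured TCP pose, the force and the opening at its end, in the units of the state.
- monitor.get_obs(): the state, without advancing time (a new reading comes with each control period).
- imaging.camera(name): name is "side" or "top"; returns a dict with "img" (400x640x3 uint8, red, green, blue), "vfov" (degrees; the focal length in pixels is half the picture's height over the tangent of half this angle, whatever the lens; pixels are square), "cx", "cy" (the principal point, pixels), "distortion" ([k1, k2, p1, p2, k3] as OpenCV has them; the pictures are not rectified), "origin" and "orientation" of the camera in the world. Camera axes: x right, y down, z forward; pixel columns grow to the right and rows downward; lengths in m; the calibration is good to about 2 mm. A picture is of the moment at which its call begins. There is no depth.
- order.hand_in(): hands the job in, once; it reports no verdict.
Trained networks look in the newest picture that a camera, given by its name, has taken for a name from the list of things; names that differ only in an ending like _2 or _b are one class to them, and where a whole thing is asked for, a point or a joint stands for the part that bears it (a point fixed in the world has none). Each returns a list of dicts, best first, with "confidence" (0 to 1); they miss things now and then, are a little off and sometimes report something else, mostly with a low value. They report only what shows in the picture. A call takes as long as a camera call. They do not tell look-alikes from the thing itself.
- spotter.recognise(camera, thing): "at" ([x, y, z] in m, in the coordinates of the camera as it stood for that picture, good to about 4 mm: the middle of the surface that is visible of it).
- spotter.tip_of(camera, thing): "at" ([x, y, z] in m, in the coordinates of the camera as it stood for that picture, good to about 4 mm: a listed point, or the origin of a listed thing).
The state is a dict: "time_s": time; "q": joint angles; "dq": joint speeds; "joint_efforts": joint torques, N m; "eef_pos": TCP position; "eef_rot": TCP orientation; "wrist_force": force on the tool from outside, world axes, zero at the start; "torque": the same for the moment, N m; "opening": opening from 0.0 (shut) to 1.0 (fully open).
Only numpy, scipy, OpenCV 4.12 (cv2) and the standard library are available. Lean on these libraries where they do the work, as an engineer would, in place of code of your own. Each camera call takes 0.05 s, during which the arm holds its last target. There are 200 camera calls.

## Working session

There is one attempt and no reset: what is moved stays moved. The work goes in short steps, Python scripts to look and compute and a shell command to move; the robot and the scene stay as the last step left them, time stands still between calls to the robot, and variables do not carry over. Pictures are saved under pics/ and viewed, about 8 in all and at most 12, crops included, and the job is handed in when it is done.

```bash
mkdir -p pics; cat > h.py <<'E'
import numpy as np, cv2
from scipy.spatial.transform import Rotation as R
from bench import monitor, imaging, order, spotter, ctrl
def rot(q): q=np.array(q); return R.from_quat([q[1],q[2],q[3],q[0]]).as_matrix() if q.shape==(4,) else q
class Cam:
    def __init__(s,name):
        c=imaging.camera(name); s.c=c; s.name=name; s.img=c["img"]; f=s.img.shape[0]/2/np.tan(np.radians(c["vfov"])/2)
        s.K=np.array([[f,0,c["cx"]],[0,f,c["cy"]],[0,0,1.]]); s.d=np.array(c["distortion"],float)
        s.R=rot(c["orientation"]); s.o=np.array(c["origin"])
    def save(s,fn,box=None,scale=1):
        im=s.img if box is None else s.img[box[1]:box[3],box[0]:box[2]]
        cv2.imwrite("pics/"+fn,cv2.resize(im[:,:,::-1],None,fx=scale,fy=scale,interpolation=cv2.INTER_CUBIC))
    def w(s,p): return s.R@np.array(p)+s.o
    def px(s,P):
        p=s.R.T@(np.array(P,float)-s.o); return cv2.projectPoints(p.reshape(1,1,3),np.zeros(3),np.zeros(3),s.K,s.d)[0].ravel()
    def at_z(s,uv,z):
        n=cv2.undistortPoints(np.array(uv,float).reshape(1,1,2),s.K,s.d).ravel(); r=s.R@np.array([n[0],n[1],1]); return s.o+r*(z-s.o[2])/r[2]
    def tips(s,things,fn="tip_of"):
        for t in things:
            for r in getattr(spotter,fn)(s.name,t)[:4]:
                P=s.w(r["at"]); print(s.name,fn[:3],t,round(r["confidence"],2),P.round(3),s.px(P).round(0))
E
python3 - <<'E'
from h import *
for n in("top","side"):
    c=Cam(n); c.save(n+"0.png",scale=1.25); print(n,c.o,c.R.round(2).tolist(),c.K[0,0])
    c.tips(["gauge","grip_post","pointer","button_top","rider_mark","keeper","keeper_bail","tray","tin","ring_gauge","micrometer"])
print(monitor.get_obs())
E
```

```text
top [ 0.46540093 -0.08386124  0.98943734] [[0.01, -0.99, 0.11], [-1.0, -0.01, -0.0], [0.0, -0.11, -0.99]] 377.2051620983192
top tip gauge 0.87 [ 0.491 -0.053 -0.002] [305. 235.]
top tip grip_post 0.89 [0.464 0.053 0.11 ] [258. 245.]
top tip pointer 0.93 [0.43  0.045 0.048] [265. 259.]
top tip button_top 0.42 [ 0.515 -0.132  0.095] [337. 223.]
top tip rider_mark 0.54 [ 0.502 -0.065  0.08 ] [309. 229.]
top tip rider_mark 0.51 [0.413 0.103 0.037] [242. 265.]
top tip keeper 0.51 [ 0.753 -0.191  0.004] [357. 137.]
top tip keeper 0.49 [ 0.501 -0.064  0.081] [309. 230.]
top tip keeper 0.47 [0.605 0.276 0.   ] [181. 190.]
top tip keeper 0.46 [ 0.708 -0.085  0.001] [318. 153.]
top tip keeper_bail 0.67 [ 0.752 -0.193  0.034] [359. 134.]
top tip keeper_bail 0.59 [ 0.5   -0.064  0.117] [308. 229.]
top tip keeper_bail 0.55 [ 0.704 -0.083  0.032] [317. 152.]
top tip keeper_bail 0.52 [0.6   0.27  0.035] [178. 191.]
top tip tray 0.59 [ 0.496 -0.375 -0.003] [428. 233.]
top tip tin 0.79 [ 0.392 -0.246 -0.001] [379. 273.]
top tip ring_gauge 0.7 [ 0.651 -0.177  0.001] [352. 174.]
top tip micrometer 0.55
[... 1158 characters left out ...]
[ 0.703 -0.315  0.   ] [409. 263.]
{'time_s': 1.2, 'q': array([ 1.02767986e+00,  1.80834443e-01,  1.60700021e+00, -1.02777916e-05,
        1.35374926e+00, -2.06270005e-01]), 'dq': array([-0.00030482,  0.00044904,  0.00135927, -0.00187644,  0.0007019 ,
       -0.00062458]), 'joint_efforts': array([ 1.49051892e-03, -4.44832456e+01, -3.51692677e+01, -1.02831873e-04,
        2.92130853e-04, -1.33820618e-05]), 'eef_pos': array([0.19002883, 0.54271937, 0.23126897]), 'eef_rot': array([6.26926138e-06, 1.67627010e-01, 9.85850488e-01, 2.22950433e-06]), 'wrist_force': array([ 0.58042704,  0.19175649, -0.08172516]), 'torque': array([ 0.01228516, -0.01371523, -0.07037774]), 'opening': 1.0017315573737542}
```

View pics/top0.png

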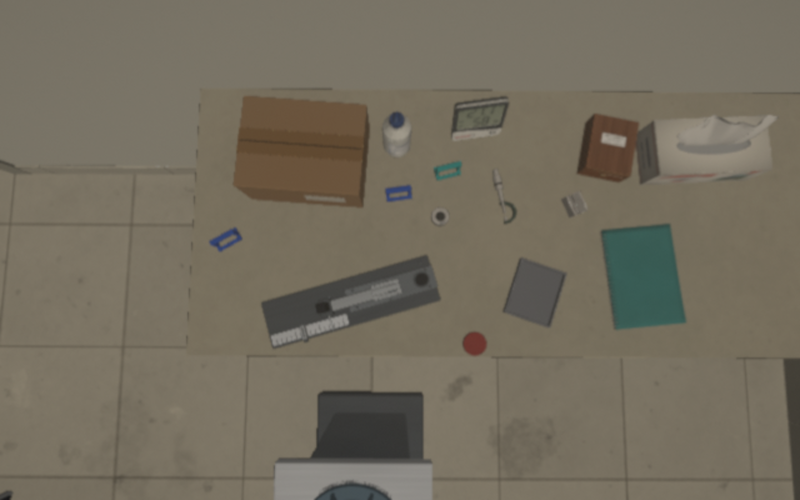

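```bash
python3 - <<'E'
from h import *
c=Cam("side"); c.save("side_crop.png",(220,150,420,290),4)
c=Cam("top"); c.save("top_crop.png",(210,190,370,300),5)
E
```

```text
(no output)
```

View pics/top_crop.png

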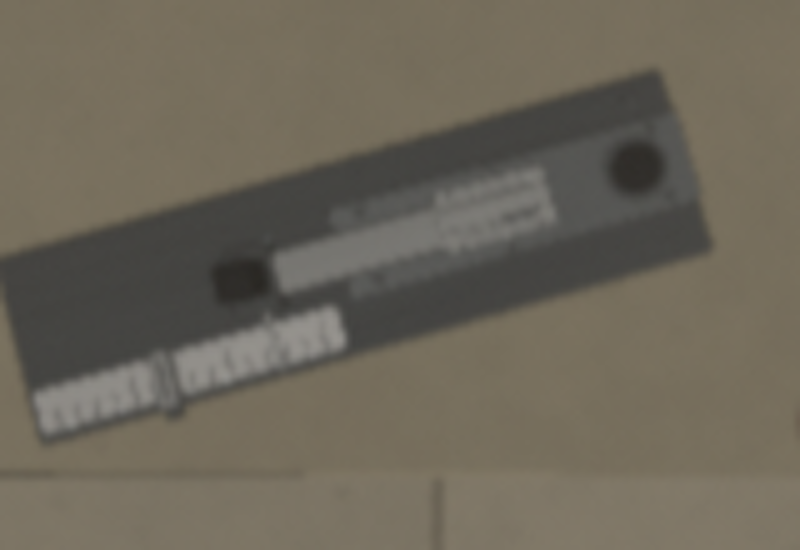

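View pics/side_crop.png

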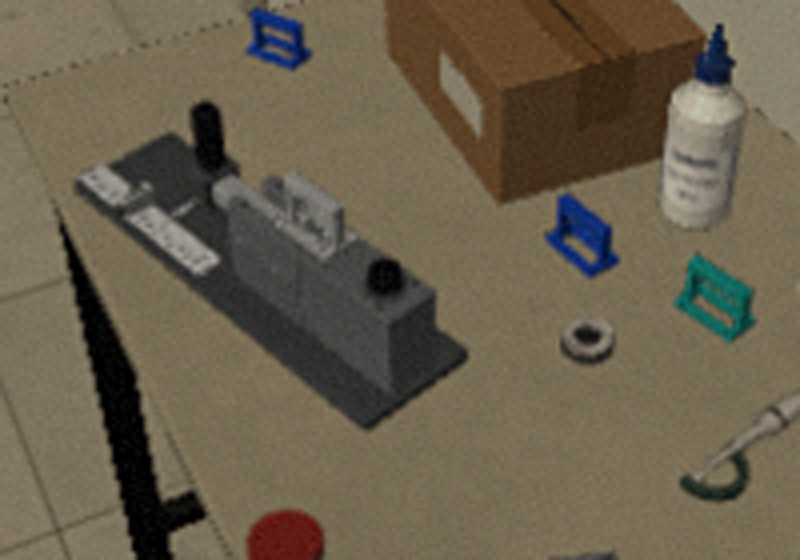

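The top view shows four keeper-shaped objects: the steel one on the gauge at (309,229), blue ones at (181,190) and (318,153), and a turquoise one at (357,137). The side crop confirms the steel one stands on the housing, between the post at (272,181) and the button at (316,217), so I'll take that one. The rider is at about (243,266) in the top view and the tray at (428,233). Next I'll refine the poses.

```bash
cat > fit.py <<'E'
from h import *
from scipy.optimize import least_squares
def gw(p,P): # gauge->world
    t=p[2]; return np.array([p[0]+np.cos(t)*P[0]-np.sin(t)*P[1], p[1]+np.sin(t)*P[0]+np.cos(t)*P[1], P[2]])
def wg(p,W):
    t=p[2]; d=np.array(W[:2])-p[:2]; return np.array([np.cos(t)*d[0]+np.sin(t)*d[1],-np.sin(t)*d[0]+np.cos(t)*d[1]])
E
python3 - <<'E'
from fit import *
T=Cam("top");S=Cam("side")
t=lambda u,v:(210+u/5,190+v/5); s=lambda u,v:(220+u/4,150+v/4)
obs=[(T,t(657,70),(.05,-.12,.012)),(T,t(712,248),(-.05,-.12,.012)),(T,t(42,443),(-.05,.24,.012)),(T,t(636,166),(0,-.088,.101)),
(T,t(240,277),(0,.105,.132)),
(S,s(384,262),(0,-.088,.101)),(S,s(368,424),(-.05,-.12,.012)),(S,s(467,350),(.05,-.12,.012)),(S,s(205,106),(0,.105,.132)),(S,s(77,184),(-.05,.24,.012))]
f=lambda p:np.concatenate([np.array(c.px(gw(p,P)))-uv for c,uv,P in obs])
r=least_squares(f,[.49,-.05,.27],x_scale=[.01,.01,.01],loss="soft_l1")
p=r.x;print("gauge",p[:2].round(4),np.degrees(p[2]));print(f(p).reshape(-1,2).round(1).tolist())
for n,P in dict(bail=(0,-.0175,.121),button=(0,-.088,.101),post=(0,.105,.112)).items(): print(n,gw(p,P).round(4))
for c,uv,z,n in[(T,t(165,378),.036,"rider top"),(T,t(272,325),.05,"pointer"),(S,s(140,190),.036,"riderS"),(S,s(185,208),.05,"ptrS")]: print(n,wg(p,c.at_z(uv,z)).round(4))
k=1.25
cs=[(521,259),(565,272),(549,326),(504,313)]
C=[T.at_z((u/k,v/k),.016)[:2] for u,v in cs];print("tray",np.mean(C,0),[c.round(3).tolist() for c in C])
np.save("g.npy",p)
E
```

```text
gauge [ 0.4922 -0.049 ] 16.31742043400233
[[1.0, -1.2], [0.9, 0.2], [-0.4, 0.2], [0.7, -0.6], [-1.3, -0.1], [-0.1, 1.3], [-1.0, -0.4], [0.6, -0.4], [-0.2, 0.0], [-1.5, -1.1]]
bail [ 0.4972 -0.0658  0.121 ]
button [ 0.517  -0.1335  0.101 ]
post [0.4627 0.0518 0.112 ]
rider top [-0.0353  0.1654]
pointer [-0.0248  0.1053]
riderS [-0.0314  0.163 ]
ptrS [-0.0275  0.1063]
tray [ 0.49440024 -0.37002562] [[0.563, -0.343], [0.537, -0.434], [0.426, -0.397], [0.452, -0.306]]
```

The fit is good: residuals are about 1 px and the pointer comes out at y 0.105, as it should. Now reaching.

```bash
python3 -m pendant '[[[25,-48,0,-4,85],[25,-48,0,-4,85],[25,-48,0,-4,85],[25,-48,0,-4,85],[25,-48,0,-4,85],[25,-48,0,-4,85],[25,-48,0,-4,85],[25,-48,0,-4,85]]]'; python3 -m pendant '[[[21,-45,0,-4,85],[21,-45,0,-4,85],[21,-45,0,-4,85],[22,-45,0,-4,85],[22,-45,0,-4,85],[0,0,0,-2,85],[0,0,0,0,85],[0,0,0,0,85]]]'
cat > st.py <<'E'
from fit import *
import sys
o=monitor.get_obs(); p=np.load("g.npy"); e=o["eef_pos"]; Y=rot(o["eef_rot"])[:,1]
print("t",o["time_s"],"tcp",e.round(4),"gauge xy",wg(p,e).round(4),"tool-y deg",np.degrees(np.arctan2(Y[1],Y[0])).round(2),"F",o["wrist_force"].round(1),"open",round(o["opening"],3))
for n,P in dict(bail=(0,-.0175,.121),button=(0,-.088,.101),post=(0,.105,.112)).items(): print(n,"delta mm",((gw(p,P)-e)*1000).round(1))
E
python3 st.py
```

```text
time_s: 2.4
eef_pos: [0.3907, 0.1571, 0.2317]
eef_rot: [0.001, 0.434, 0.901, 0.0]
wrist_force: [1.1, 0.1, -0.1]
opening: 0.994
time_s: 3.4
eef_pos: [0.4966, -0.0652, 0.2313]
eef_rot: [-0.0, 0.596, 0.803, 0.0]
wrist_force: [-0.6, 0.5, -0.2]
opening: 0.997
t 3.4 tcp [ 0.4966 -0.0652  0.2313] gauge xy [-0.0004 -0.0167] tool-y deg 16.81 F [-0.6  0.5 -0.2] open 0.997
bail delta mm [   0.6   -0.6 -110.3]
button delta mm [  20.4  -68.3 -130.3]
post delta mm [ -33.8  116.9 -119.3]
```

```bash
python3 -m pendant '[[[0,-1,-40,-0.5,85],[0,0,-40,0,85],[0,0,-30,0,50],[0,0,-18,0,40],[0,0,0,0,30],[0,0,0,0,30]]]'; python3 st.py; python3 -c "
from h import *
c=Cam('side'); c.save('s1.png',(240,130,370,260),5)"
```

```text
time_s: 4.15
eef_pos: [0.4976, -0.0669, 0.1043]
eef_rot: [0.001, 0.6, 0.8, 0.0]
wrist_force: [0.6, 0.1, 0.5]
opening: 0.351
t 4.15 tcp [ 0.4976 -0.0669  0.1043] gauge xy [ 0.0001 -0.0187] tool-y deg 16.27 F [0.6 0.1 0.5] open 0.351
bail delta mm [-0.4  1.1 16.7]
button delta mm [ 19.4 -66.6  -3.3]
post delta mm [-34.8 118.7   7.7]
```

View pics/s1.png

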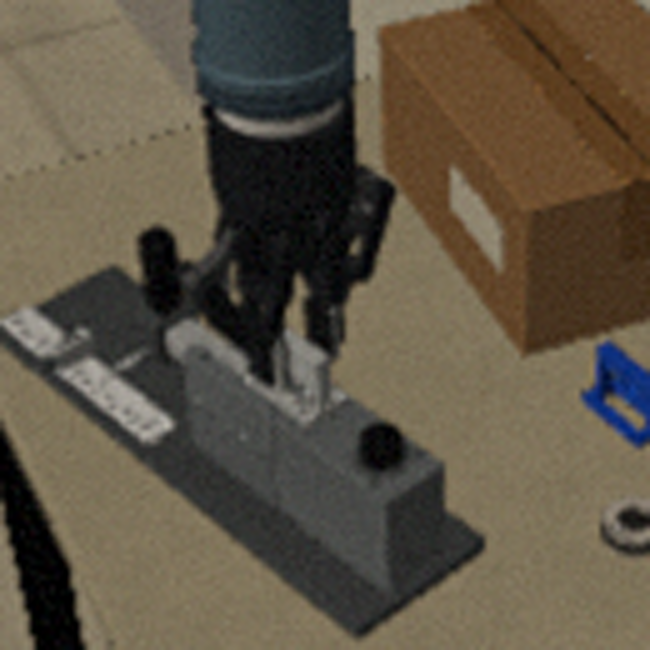

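The bail sits between the fingers: near finger at crop (262,370), far finger at (325,330), with the bail between them. Closing and lifting gently.

```bash
python3 -m pendant '[[[0,0,-2,0,0],[0,0,0,0,0],[0,0,0,0,0],[0,0,0,0,0],[0,0,5,0,0],[0,0,10,0,0],[0,0,15,0,0],[0,0,0,0,0]]]'; python3 st.py
```

```text
time_s: 5.2
eef_pos: [0.4982, -0.0678, 0.1332]
eef_rot: [0.002, 0.6, 0.8, 0.0]
wrist_force: [0.0, 0.5, -0.8]
opening: 0.103
t 5.2 tcp [ 0.4982 -0.0678  0.1332] gauge xy [ 0.0005 -0.0197] tool-y deg 16.21 F [ 0.   0.5 -0.8] open 0.103
bail delta mm [ -1.1   1.9 -12.2]
button delta mm [ 18.7 -65.7 -32.2]
post delta mm [-35.5 119.5 -21.2]
```

```bash
python3 -m pendant '[[[0,0,25,0,0],[0,-35,0,0,0],[0,-45,0,0,0],[0,-50,0,0,0],[-1,-50,0,0,0],[-1,-50,0,0,0],[-1,-45,0,0,0],[0,-28,0,0,0]]]'; python3 -m pendant '[[[0,0,-25,0,0],[0,0,-25,0,0],[0,0,-25,0,0],[0,0,0,0,0]]]'; python3 st.py;  python3 -c "
from h import *
c=Cam('side'); c.save('s2.png',(280,190,440,350),4); c.tips(['keeper','keeper_bail'])
print(c.px([.495,-.37,.016]))"
```

```text
time_s: 6.2
eef_pos: [0.4934, -0.3725, 0.156]
eef_rot: [-0.0, 0.601, 0.799, -0.0]
wrist_force: [0.9, -0.2, -0.5]
opening: 0.107
time_s: 6.7
eef_pos: [0.4925, -0.3687, 0.0787]
eef_rot: [-0.003, 0.6, 0.8, 0.0]
wrist_force: [0.5, 0.3, -0.5]
opening: 0.102
t 6.7 tcp [ 0.4925 -0.3687  0.0787] gauge xy [-0.0896 -0.3069] tool-y deg 16.2 F [ 0.5  0.3 -0.5] open 0.102
bail delta mm [  4.7 302.9  42.3]
button delta mm [ 24.5 235.3  22.3]
post delta mm [-29.8 420.5  33.3]
side tip keeper 0.65 [0.411 0.101 0.035] [253. 198.]
side tip keeper 0.62 [ 0.492 -0.366  0.066] [351. 293.]
side tip keeper_bail 0.53 [ 0.493 -0.367  0.097] [353. 285.]
[352.49284894 306.64989844]
```

View pics/s2.png

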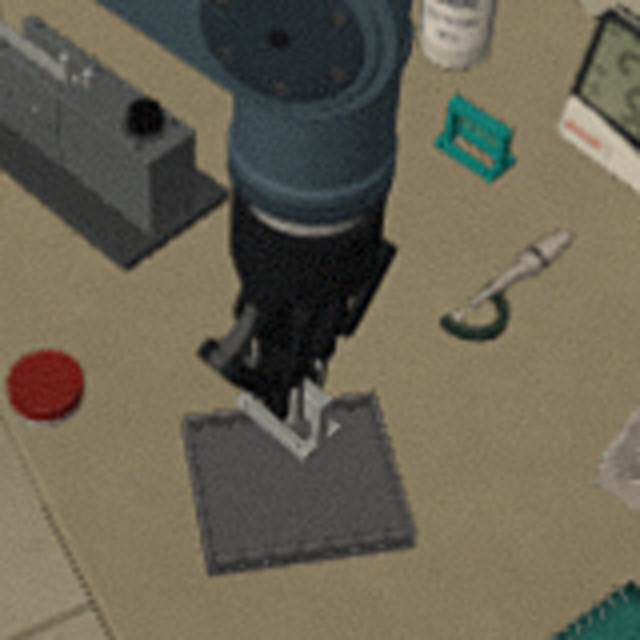

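The keeper is held level above the tray centre (keeper at crop (290,420), tray centre about (290,467)). Lowering.

```bash
python3 -m pendant '[[[0,0,-20,0,0],[0,0,-20,0,0],[0,0,-8,0,0],[0,0,-4,0,0],[0,0,-2,0,0],[0,0,0,0,0],[0,0,0,0,0]]]'; python3 st.py | head -1
```

```text
time_s: 7.72
eef_pos: [0.4943, -0.3706, 0.0278]
eef_rot: [0.0, 0.6, 0.8, -0.0]
wrist_force: [-0.4, 0.4, 0.5]
opening: 0.104
t 7.725 tcp [ 0.4943 -0.3706  0.0278] gauge xy [-0.0884 -0.3092] tool-y deg 16.2 F [-0.4  0.4  0.5] open 0.104
```

```bash
python3 -m pendant '[[[0,0,-3,0,0],[0,0,0,0,0],[0,0,0,0,0]]]'; python3 -m pendant '[[[0,0,-2,0,0],[0,0,0,0,0],[0,0,0,0,0]]]'; python3 -m pendant '[[[0,0,-1.5,0,0],[0,0,0,0,0],[0,0,0,0,0]]]'
```

```text
time_s: 8.1
eef_pos: [0.494, -0.3703, 0.0243]
eef_rot: [-0.0, 0.6, 0.8, -0.0]
wrist_force: [0.0, 0.2, -0.7]
opening: 0.107
time_s: 8.48
eef_pos: [0.494, -0.3703, 0.0222]
eef_rot: [-0.0, 0.6, 0.8, -0.0]
wrist_force: [-0.6, -0.2, -0.4]
opening: 0.107
time_s: 8.85
eef_pos: [0.4941, -0.3705, 0.0211]
eef_rot: [0.0, 0.6, 0.8, -0.0]
wrist_force: [-1.3, 0.7, 3.2]
opening: 0.107
```

Touchdown on the tray floor (3 N). Releasing and lifting clear.

```bash
python3 -m pendant '[[[0,0,0,0,15],[0,0,0,0,25],[0,0,0,0,35],[0,0,0,0,35],[0,0,15,0,35],[0,0,30,0,35],[0,0,50,0,35],[0,0,50,0,35]]]'; python3 -m pendant '[[[5,50,0,0,0],[5,60,0,0,0],[5,60,0,0,0],[5,50,0,0,0],[3,17,0,0,0],[0,0,0,0,0],[0,0,0,0,0]]]'; python3 st.py;  python3 -c "
from h import *
c=Cam('side'); c.save('s3.png',(260,130,420,350),3); c.tips(['keeper','button_top'])
c=Cam('top');c.tips(['keeper','button_top'])"
```

```text
time_s: 9.85
eef_pos: [0.494, -0.3702, 0.1682]
eef_rot: [0.0, 0.6, 0.8, -0.0]
wrist_force: [0.5, -0.9, 0.1]
opening: 0.41
time_s: 10.72
eef_pos: [0.5172, -0.1347, 0.1662]
eef_rot: [0.001, 0.601, 0.799, -0.0]
wrist_force: [0.4, -0.6, 0.4]
opening: -0.004
t 10.725 tcp [ 0.5172 -0.1347  0.1662] gauge xy [-0.0001 -0.0892] tool-y deg 16.15 F [ 0.4 -0.6  0.4] open -0.004
bail delta mm [-20.1  68.9 -45.2]
button delta mm [ -0.3   1.2 -65.2]
post delta mm [-54.5 186.4 -54.2]
side tip keeper 0.82 [ 0.493 -0.367  0.009] [351. 308.]
side tip keeper 0.79 [ 0.754 -0.193 -0.001] [398. 229.]
side tip keeper 0.71 [ 0.602  0.27  -0.002] [289. 164.]
side tip keeper 0.47 [ 0.703 -0.088 -0.002] [364. 213.]
side tip button_top 0.56 [ 0.516 -0.133  0.101] [315. 217.]
top tip keeper 0.81 [ 0.497 -0.366 -0.001] [424. 233.]
top tip keeper 0.71 [0.604 0.273 0.001] [182. 191.]
top tip keeper 0.67 [ 0.707 -0.086 -0.003] [318. 154.]
```

View pics/s3.png

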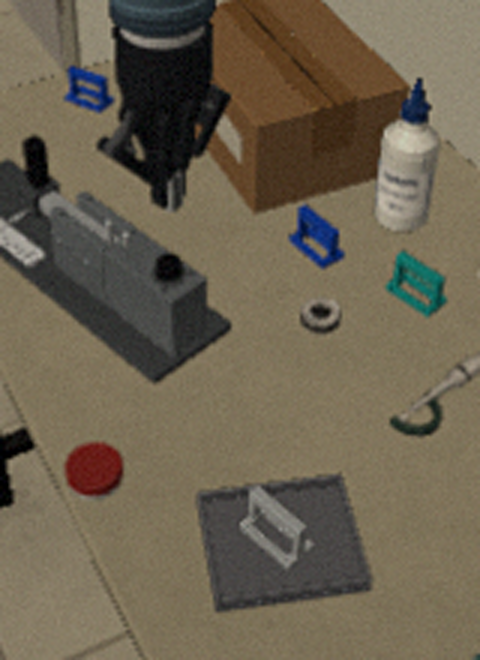

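The keeper stands flat in the tray at crop (272,528), and the shut fingers are above the button at (168,267). Pressing now.

```bash
python3 -m pendant '[[[0,0,-30,0,0],[0,0,-26,0,0],[0,0,-5,0,0],[0,0,-4,0,0],[0,0,-4,0,0],[0,0,-3,0,0],[0,0,0,0,0],[0,0,0,0,0]]]'
```

```text
time_s: 12.02
eef_pos: [0.5174, -0.1335, 0.0941]
eef_rot: [0.001, 0.6, 0.8, 0.0]
wrist_force: [0.2, -0.7, 2.0]
opening: -0.0
```

```bash
python3 -m pendant '[[[0,0,-2,0,0],[0,0,0,0,0],[0,0,0,0,0]]]';python3 -m pendant '[[[0,0,-1,0,0],[0,0,0,0,0]]]'
```

```text
time_s: 12.4
eef_pos: [0.5175, -0.1335, 0.093]
eef_rot: [0.0, 0.6, 0.8, 0.0]
wrist_force: [-3.0, 0.2, 9.5]
opening: -0.001
time_s: 12.65
eef_pos: [0.5176, -0.1335, 0.0929]
eef_rot: [0.001, 0.6, 0.8, 0.0]
wrist_force: [-6.0, 2.6, 17.8]
opening: 0.002
```

Bottomed out at 18 N. Now to the post.

```bash
python3 -m pendant '[[[0,0,30,0,0],[0,0,50,0,30],[-13,45,0,0,60],[-14,48,0,0,60],[-14,48,0,0,60],[-13,44,0,0,60],[0,0,0,0,60],[0,0,0,0,60]]]'; python3 st.py; python3 -c "
from h import *
c=Cam('side'); c.tips(['grip_post','button_top','rider_mark','pointer','keeper'])
c=Cam('top'); c.tips(['rider_mark','pointer'])"
```

```text
time_s: 13.65
eef_pos: [0.4632, 0.0516, 0.1708]
eef_rot: [0.0, 0.6, 0.8, -0.0]
wrist_force: [0.7, 0.1, -0.2]
opening: 0.705
t 13.65 tcp [0.4632 0.0516 0.1708] gauge xy [0.0004 0.1047] tool-y deg 16.25 F [ 0.7  0.1 -0.2] open 0.705
bail delta mm [  34.  -117.4  -49.8]
button delta mm [  53.8 -185.   -69.8]
post delta mm [ -0.5   0.2 -58.8]
side tip grip_post 0.71 [0.466 0.051 0.112] [273. 182.]
side tip grip_post 0.34 [ 0.493 -0.369  0.009] [351. 308.]
side tip grip_post 0.26 [0.41  0.104 0.036] [253. 197.]
side tip button_top 0.38 [ 0.512 -0.133  0.092] [314. 220.]
side tip rider_mark 0.4 [0.415 0.099 0.033] [255. 198.]
side tip rider_mark 0.3 [ 0.391 -0.245  0.004] [291. 287.]
side tip pointer 0.73 [0.433 0.043 0.054] [265. 202.]
side tip keeper 0.65 [ 0.707 -0.088  0.002] [365. 212.]
side tip keeper 0.64 [ 0.599  0.271 -0.   ] [288. 164.]
side tip keeper 0.57 [ 0.491 -0.371  0.008] [351. 310.]
side tip keeper 0.54 [ 0.753 -0.193 -0.001] [398. 229.]
top tip pointer 0.83 [0.43  0.047 0.048] [264. 259.]
top tip pointer 0.43 [ 0.498 -0.368  0.002] [426. 233.]
```

```bash
python3 -m pendant '[[[0,0,-30,0,60],[0,0,-30,0,60],[0,0,-16,0,60],[0,0,0,0,0],[0,0,0,0,0],[0,0,0,0,0],[0,0,0,0,0],[0,0,0,0,0]]]'; python3 -m pendant '[[[-3,10,0,0,0],[-3,10,0,0,0],[-3,10,0,0,0],[-3,10,0,0,0],[-3,10,0,0,0],[0,0,0,0,0],[0,0,0,0,0]]]';python3 st.py; python3 -c "
from h import *
c=Cam('side'); c.save('s4.png',(215,150,315,250),7);c.tips(['rider_mark','pointer','grip_post'])
c=Cam('top'); c.save('t4.png',(200,225,300,295),8);c.tips(['rider_mark','pointer'])"
```

```text
time_s: 15.1
eef_pos: [0.4618, 0.0511, 0.0959]
eef_rot: [-0.001, 0.6, 0.8, -0.001]
wrist_force: [-10.0, -4.0, 9.8]
opening: 0.207
time_s: 15.98
eef_pos: [0.4471, 0.1009, 0.0959]
eef_rot: [-0.0, 0.6, 0.8, -0.001]
wrist_force: [-8.3, -5.6, 7.1]
opening: 0.203
t 15.975 tcp [0.4471 0.1009 0.0959] gauge xy [-0.0012  0.1566] tool-y deg 16.27 F [-8.3 -5.6  7.1] open 0.203
bail delta mm [  50.  -166.7   25.1]
button delta mm [  69.8 -234.4    5.1]
post delta mm [ 15.6 -49.1  16.1]
side tip rider_mark 0.66 [0.451 0.099 0.113] [263. 174.]
side tip rider_mark 0.63 [0.411 0.105 0.036] [253. 197.]
side tip pointer 0.61 [0.415 0.091 0.05 ] [255. 195.]
side tip grip_post 0.7 [0.452 0.097 0.116] [263. 174.]
top tip rider_mark 0.57 [0.415 0.106 0.038] [240. 264.]
top tip pointer 0.56 [0.415 0.094 0.05 ] [244. 265.]
```

View pics/s4.png

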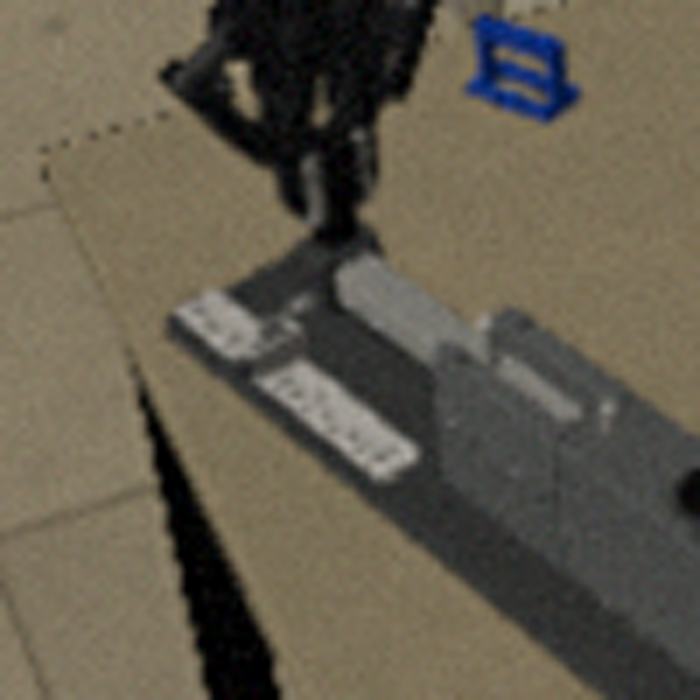

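View pics/t4.png

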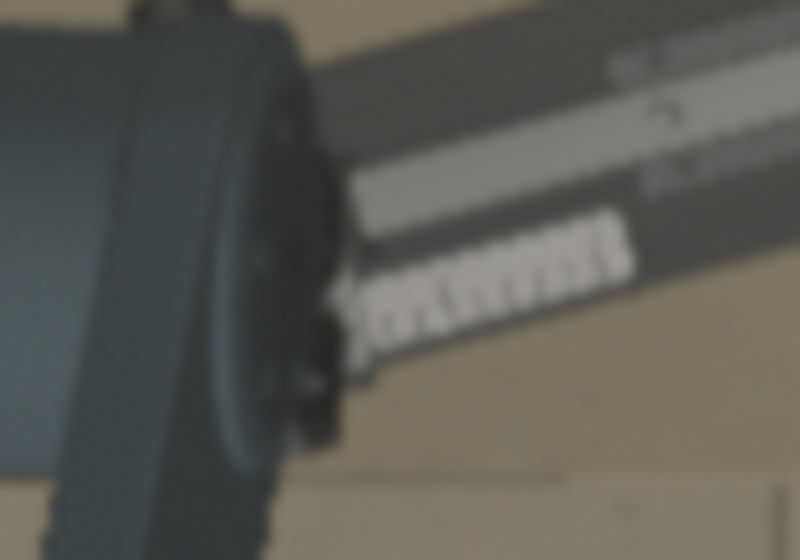

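The side crop (7x) shows the pointer at about (300,303), just short of the rider at about (275,335). The wrist hides the rider in the top view. I'll rectify the scale into gauge coordinates to measure what is left.

```bash
cat > rect.py <<'E'
from fit import *
import sys
p=np.load("g.npy"); y=np.arange(.09,.2401,.0005); x=np.arange(-.052,.0,.0005)
def warp(cam,img,z,off=(0,0),k=1):
    m=np.array([[cam.px(gw(p,(xx,yy,z))) for yy in y] for xx in x[::-1]]); m=((m-off+.5)*k-.5).astype(np.float32)
    w=cv2.remap(img,m[...,0],m[...,1],cv2.INTER_CUBIC); w=cv2.resize(w,None,fx=2.6,fy=1.4)
    for t in np.arange(.09,.24,.01):
        u=int(round((t-.09)/.0005*2.6)); cv2.line(w,(u,0),(u,8 if round(t*100)%5 else 20),(0,0,255),1)
    return cv2.convertScaleAbs(w,alpha=1.5)
def avg(n,k=8):
    cs=[Cam(n) for _ in range(k)]; return cs[0],np.mean([c.img[:,:,::-1] for c in cs],0).astype(np.uint8)
def spots(n,things,k=8):
    d={t:[] for t in things}
    for _ in range(k):
        c=Cam(n)
        for t in things:
            for r in spotter.tip_of(n,t):
                W=c.w(r["at"]); g=wg(p,W)
                if -.06<g[0]<-.01 and .08<g[1]<.22 and W[2]<.07: d[t].append((*g,W[2]))
    for t in things: print(n,t,len(d[t]),np.median(d[t],0).round(4) if d[t] else "",np.std(d[t],0).round(4))
E
python3 - <<'E'
from rect import *
T=Cam("top"); S,a=avg("side")
cv2.imwrite("pics/r5.png",np.vstack([warp(T,cv2.imread("pics/top_crop.png"),.036,(210,190),5),warp(S,cv2.imread("pics/side_crop.png"),.036,(220,150),4),warp(S,a,.036),warp(S,a,.05)]))
spots("side",["rider_mark","pointer"]); spots("top",["rider_mark","pointer"],6); print(monitor.get_obs()["time_s"])
E
```

```text
side rider_mark 8 [-0.0342  0.1663  0.0343] [0.0016 0.0015 0.0011]
side pointer 8 [-0.0327  0.1567  0.0523] [0.0016 0.0017 0.0011]
top rider_mark 6 [-0.0349  0.169   0.0372] [0.0022 0.0015 0.001 ]
top pointer 6 [-0.0326  0.1596  0.0482] [0.0017 0.0012 0.0022]
18.875
```

View pics/r5.png

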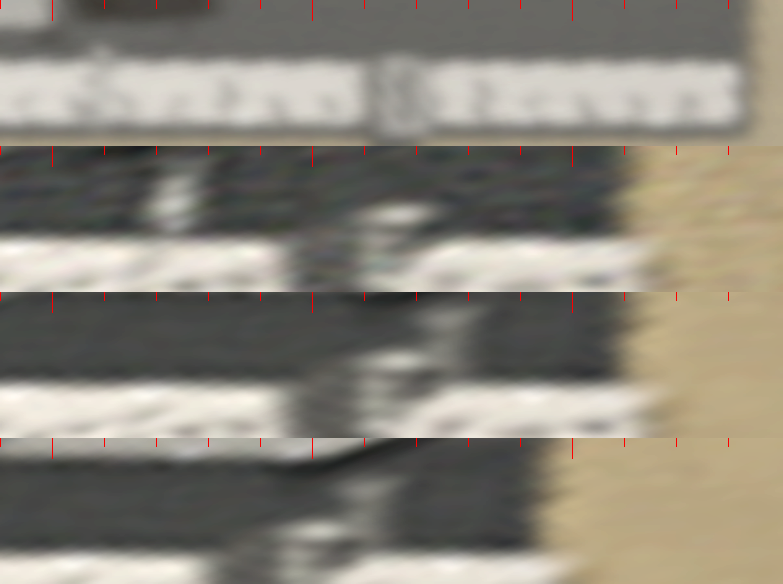

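In gauge y, the rider sits at about 0.166, from the top and side pixels and from the network. The pointer is now at about 0.157: its 0.105 start plus 52 mm of draw. The side view's raw pixel read on the pointer runs about 3 mm high, because the blade has height. The network gives 9.5 mm still to go from either camera, so I'll draw 9 mm more.

```bash
python3 -m pendant '[[[-1.5,4.5,0,0,0],[-1,4,0,0,0],[0,0,0,0,0],[0,0,0,0,0],[0,0,0,0,0]]]'; python3 - <<'E'
from rect import *
import os; os.system("python3 st.py|head -1")
S,a=avg("side")
cv2.imwrite("pics/r6.png",np.vstack([warp(S,cv2.imread("pics/side_crop.png"),.05,(220,150),4),warp(S,a,.036),warp(S,a,.05)]))
spots("side",["rider_mark","pointer"],10); spots("top",["rider_mark","pointer"],10)
c=S; c.tips(["keeper","button_top"])
E
```

```text
time_s: 19.5
eef_pos: [0.4447, 0.1093, 0.0959]
eef_rot: [-0.0, 0.6, 0.8, -0.001]
wrist_force: [-8.1, -6.5, 7.3]
opening: 0.202
t 19.5 tcp [0.4447 0.1093 0.0959] gauge xy [-0.0012  0.1653] tool-y deg 16.26 F [-8.1 -6.5  7.3] open 0.202
this script no longer has the robotException ignored in: <_io.TextIOWrapper mode='rw' encoding='UTF-8'>
Traceback (most recent call last):
BrokenPipeError: [Errno 32] Broken pipe
```

```bash
python3 - <<'E'
from rect import *
S,a=avg("side")
cv2.imwrite("pics/r7.png",np.vstack([warp(S,cv2.imread("pics/side_crop.png"),.05,(220,150),4),warp(S,a,.036),warp(S,a,.05)]))
spots("side",["rider_mark","pointer"],10); spots("top",["rider_mark","pointer"],10)
c=Cam("side"); c.tips(["keeper","button_top","tin","ring_gauge","micrometer"])
E
```

```text
side rider_mark 9 [-0.0361  0.1664  0.0338] [0.0015 0.0009 0.002 ]
side pointer 11 [-0.0341  0.164   0.0532] [0.0015 0.0018 0.0057]
top rider_mark 10 [-0.034   0.1695  0.0365] [0.002  0.0007 0.0019]
top pointer 10 [-0.0308  0.1682  0.0491] [0.0021 0.0014 0.0011]
side tip keeper 0.66 [ 0.705 -0.088 -0.001] [365. 213.]
side tip keeper 0.63 [ 0.495 -0.368  0.012] [352. 307.]
side tip keeper 0.59 [ 0.754 -0.191 -0.001] [397. 229.]
side tip keeper 0.44 [ 0.601  0.273 -0.002] [289. 164.]
side tip button_top 0.53 [ 0.515 -0.132  0.093] [315. 219.]
side tip tin 0.73 [ 0.389 -0.246 -0.001] [291. 289.]
side tip tin 0.58 [0.412 0.1   0.051] [253. 194.]
side tip ring_gauge 0.71 [ 0.652 -0.178  0.006] [366. 236.]
side tip micrometer 0.64 [ 0.701 -0.314  0.001] [408. 263.]
```

View pics/r7.png

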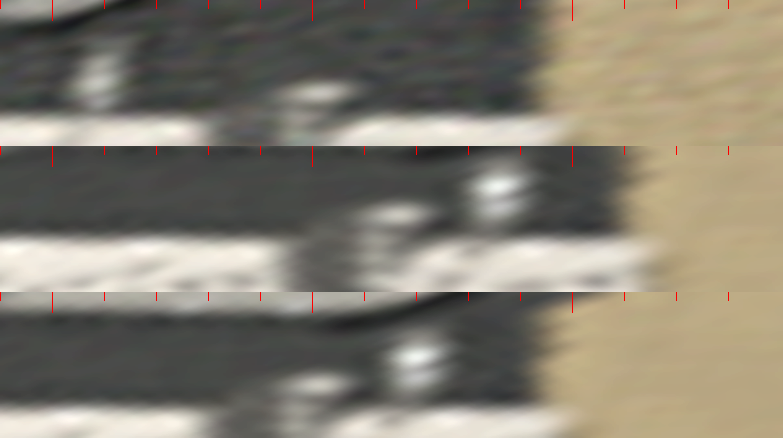

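All the estimates put the pointer 0–2.4 mm short of the line: network 2.4 mm (side) and 1.3 mm (top), pixels and kinematics about 0. One more millimetre splits the difference.

```bash
python3 -m pendant '[[[-0.3,1,0,0,0],[0,0,0,0,0],[0,0,0,0,0],[0,0,0,0,0]]]'; python3 - <<'E'
from rect import *
spots("side",["rider_mark","pointer"],10); spots("top",["rider_mark","pointer"],10)
o=monitor.get_obs(); print(o["time_s"],wg(p,o["eef_pos"]).round(4),o["dq"].round(4))
E
```

```text
time_s: 23.7
eef_pos: [0.4444, 0.1101, 0.0959]
eef_rot: [-0.0, 0.6, 0.8, -0.002]
wrist_force: [-8.6, -6.3, 7.8]
opening: 0.203
side rider_mark 10 [-0.0349  0.1666  0.0347] [0.0012 0.0008 0.0012]
side pointer 13 [-0.0344  0.1659  0.0514] [0.0019 0.0018 0.0082]
top rider_mark 10 [-0.0343  0.1679  0.0362] [0.0019 0.0013 0.0013]
top pointer 9 [-0.0322  0.1691  0.0489] [0.001  0.0012 0.0018]
26.7 [-0.0012  0.1661] [ 0.0019 -0.0002  0.0003  0.0012  0.0007 -0.0005]
```

The two cameras now agree to within about 1 mm either side of the line (-0.7 and +1.2 mm). Handing in.

```bash
python3 -c "
from bench import order
print(order.hand_in())"
```

```text
the job is handed in; nothing more can be done
None
```

I finished the job and handed it in at about 27 s; the hand-in gives no verdict. I lifted the steel keeper off its pins and set it down in the tray. Then I pressed the lock button until it bottomed out (18 N, top at about 93 mm) and drew the arm out about 61–62 mm by its post. It is still gripped there.

**Pointer against rider:** the last network readings put the pointer 0.7 mm short of the line (side camera) and 1.2 mm past it (top camera), so within the 4 mm allowed. The joints were at rest.

**Keeper and button:** at 9 mm of draw before the end, the keeper was flat near the tray centre and the button was down. I moved only 1 mm after that check.

**Bystanders:** the tin, ring gauge and micrometer read within about 7 mm of their first readings, which is within the network's scatter.

**Checks that disagreed or failed:**
- Read directly, the side picture put the pointer about 3–4 mm further out. It was already that far off with the arm fully in, so I took it as the blade's height and discounted it.
- The wrist partly hides the scale in the top view.
- The wrist showed a steady load of about 8 N sideways and 8 N upward while gripping the post, so the grip is slightly off centre.
- One measuring script lost the robot connection. I reran it without moving anything.

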